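# Load a wax tray onto the colour-called rails of the cooling rack

### The job

Slide the tray of cast tealights, by its black handle, into the cooling rack on the pair of rails whose colour matches the tag lying in the black frame of the order board. Gently push it back against the sprung stop and let its front down behind the two catches, so that it lies flat and locked on its rails, then let go; do not force it, and leave the other things on the table where they stand.

Things in the scene. Friction and masses are not known exactly. Their poses are not given: they have to be found in the camera images.
- tray_grip (a point): Centre of the black grip bar (10 thick along x, 50 along y, 30 high, on two posts) of the aluminium tray; tray axes: x from handle to tail (enters the rack first), z up; 65 above the tray's underside. Pan 180 x 128 x 20 high, from x -15 to +165 of this point; its front part is narrower than the rails' gap.
- tray: The whole tray, about 0.3 kg (varies), with six wax tealights; origin under the pan's centre (tray_grip at x -75, z +65). Each long side has a runner wing, 4 thick, out to y +-80, underside 14 above the tray's underside (51 below tray_grip), only from x -10 (front end) to x +90 (tail). The wings ride on the rack's rails, the pan hangs between.
- rack: Fixed open rack with three like pairs of painted L-rails, pitch 45: red lowest, blue, yellow on top. Height of its feet varies. Origin midway between the rails, at table level plus feet, 45 below the red ledge tops; x into the rack, z up. 192 wide; posts reach 150 above the origin in front, 184 from x +75 on, where bars cross on top; ends at x +145.
- rail_red (a point): Red pair: nominal point midway between its ledges, level with their tops, axes as the rack. The whole rail set (rails, catches, stops) is clamped D = 0 to 30 further in than this point, not measured: find it by feel. Ledges y 67 to 82 either side, 110 deep. Side guides 164 apart (2 play each side), flaring to 185 at x -43+D. Seated: tray_grip at x -65+D, y 0, z +51.
- rail_blue (a point): Blue pair: same point and shape, 45 above red. At each ledge's mouth (all pairs) a fixed catch, x -6+D to D, stands 5 above the ledge; a ramp before it rises from 8 below the ledge top at x -31+D. The wings pass over the catches; pushed fully back, their front ends drop behind them, flat on the ledges. The stop's friction can hold the tray up: press it down.
- rail_yellow (a point): Yellow pair: same point and shape, 90 above red. At the back of every pair is a rubber sprung stop bar, 90 long, face at x +95+D when free. It starts to move at about 1 N, takes 0.8 N more per mm, and is solid after 6.5 mm (6 N). The wings clear the catches at 5 mm (5 N), where the seated tray also holds it. More than 20 N between tray and rack is forcing it.
- board_now (a point): Centre of the black square frame (68 outside, 56 inside) on the order board, a wooden board 250 x 100 x 10 lying at the left; the tag within it calls the rail colour. Two more tags lie unframed 80 and 160 along the board.
- tag_red: Red disc tag, 42 across, 6 thick, fixed on the order board; origin at the centre of its underside.
- tag_blue: Blue disc tag, same size.
- tag_yellow: Yellow disc tag, same size.
- candle_tall: Bystander: white pillar candle, 60 across, 150 tall; origin at the centre of its foot.
- candle_short: Bystander: white pillar candle, 64 across, 80 tall; origin at the centre of its foot.
- candle_slim: Bystander: white pillar candle, 48 across, 110 tall; origin at the centre of its foot.
- mould: Bystander: clear cup mould, 70 across, 130 tall; origin at the centre of its foot.
- pitcher: Bystander: aluminium pouring mug, 90 across, 100 tall; origin at the centre of its foot.
- scraper: Bystander: scraper with handle, 260 long, lying flat; origin on its underside.
- jar: Bystander: closed jar, 68 across, 90 tall; origin at the centre of its foot.
There are look-alikes about, which are no part of the job. Leave any yellow look-alike of the tray alone.

How it is judged (in metres and radians):
On the way:
1. the tray has been lifted off the table (height (world z) of tray_grip above 0.085 m), for 0.2 s.
At the end, for the whole second after the job is handed in: The tray rests, released and still, on the rails of the colour of the framed tag: height within 2.5 mm of seated, tilt under 0.03 rad, in line within 0.05 rad, handle point within 4 mm across and -3 to +33.5 mm along the rails of its D = 0 seated place, wings behind the catches (((horizontal distance between tag_red and board_now below 0.03 m and x of tray_grip in the frame of rail_red between -0.068 and -0.0315 m and y of tray_grip in the frame of rail_red between -0.004 and 0.004 m and z of tray_grip in the frame of rail_red between 0.0485 and 0.0535 m) or (horizontal distance between tag_blue and board_now below 0.03 m and x of tray_grip in the frame of rail_blue between -0.068 and -0.0315 m and y of tray_grip in the frame of rail_blue between -0.004 and 0.004 m and z of tray_grip in the frame of rail_blue between 0.0485 and 0.0535 m) or (horizontal distance between tag_yellow and board_now below 0.03 m and x of tray_grip in the frame of rail_yellow between -0.068 and -0.0315 m and y of tray_grip in the frame of rail_yellow between -0.004 and 0.004 m and z of tray_grip in the frame of rail_yellow between 0.0485 and 0.0535 m)) and angle between tray_grip's own z axis and vertical below 0.03 rad and angle between the x axis of tray_grip and the x axis of rack, either way round below 0.05 rad and linear speed of tray below 0.01 m/s and distance of tray_grip from where it was at the start of the episode above 0.05 m); the robot touches nothing.
It fails at once if the tray is forced against the rack with more than 22 N (contact force between tray and rack above 22 N).
It fails at once if the hand or arm presses on the rack itself with more than 20 N (contact force between any of the fingers, the arm and rack above 20 N).
It fails at once if a bystander is moved more than 25 mm (distance of any of candle_tall, candle_short, candle_slim, mould, pitcher, scraper, jar from where it was at the start of the episode above 0.025 m).
It also fails if it takes over 72 s, if anything falls off the work surface, if the arm or the gripper's body presses on something with over 40 N, if the wrist force passes 120 N, or if a joint passes its speed limit or range.

### The arm

A 7-joint arm with a two-finger parallel gripper is mounted at the origin on the work surface. World frame = base frame: x ahead of the robot, y to its left, z up, the work surface at z = 0. Lengths are in m, angles in degrees, forces in N, time in s.
With the tool pointing down it reaches from about 0.425 to 0.875 m from the base axis. Payload 4.7 kg.
Tool frame: the origin (TCP) lies midway between the tips of the shut fingers; the grasp point (between the pads) lies 19 mm behind it; y points along the fingers, x is the direction in which the jaws open and shut, and the axes are right-handed (so a half turn about y gives the same grasp; the last joint's range is limited). The gripper opens to 87 mm and grips with 3 to 60 N. Pads are 19 mm wide; open, the fingers measure 117 mm over their backs; the gripper's body (75 mm by 190 mm) begins 51 mm behind the grasp point.
Start: joints at [74.318, 18.392, -4.016, 83.108, 1.295, 78.541, -3.26], TCP at [0.184, -0.623, 0.223] pointing down, gripper open.
Joint ranges: [-163.93, 163.93], [-17.29, 119.83], [-79.2, 71.16], [3.27, 140.29], [-89.18, 269.18], [5.43, 117.66], [-154.24, 154.24]. Speed limits (degrees/s): [147.25, 147.25, 180, 180, 180, 180, 180].

### API

Orientations are given as [roll, pitch, yaw] about the fixed x, y, z axes, in that order (R = Rz(yaw) Ry(pitch) Rx(roll)).
In Python, from cell import env gives the robot as it stands.
- The arm moves only by the tool carry_out, never from a script. Its argument "targets" is a list of rows, each a list of 2 entries, a list of its own where there are three numbers: the shift along the tool's x, y, z in mm, then the turn, a rotation vector about the tool's x, y, z in degrees. A call has 1 to 12 rows; each row shifts and turns the commanded pose from where the row before left it, along the tool's axes as they then stand; what a row does not reach is not made up. A row lasts 1/10 s, in which the tool goes at most 50 mm and 8.59 degrees, less where a joint would pass 70% of its speed; a pose out of reach is approached as far as the arm can. A call with a gripper value outside its range is refused whole. "jaw" is the opening, from 0 (shut) to 1 (fully open), set as the call begins (left out, the last holds). The fingers move at their own pace and stop on an object; "squeeze" is the grip in N (left out, the last holds). Time passes only in rows, so rows that do not move let the fingers close. It gives the time, the measured TCP pose, the force and the opening at its end, in the units of the state.
- env.get_obs(): the state, without advancing time (a new reading comes with each control period).
- env.read_camera(name): name is "scene" or "top" or "wrist"; returns the picture (400x640x3 uint8, red, green, blue); there is no depth.
- env.get_calibration(name): a dict with "fx", "fy", "cx", "cy" (pixels), "D" ([k1, k2, p1, p2, k3] as OpenCV has them; the pictures are not rectified), "R" (3x3) and "t" (3): a world point X has camera coordinates R X + t; the wrist camera has in their place "hand_eye" (4x4, takes a point from camera to tool coordinates, whose origin is the TCP and whose axes are the tool frame's). Camera axes: x right, y down, z forward; pixel columns grow to the right and rows downward; lengths in m; the calibration is good to about 2 mm. A picture is of the moment at which its call begins: read the wrist's pose just before it. get_calibration takes no time and is no camera call.
- env.sign_off(): hands the job in, once; it reports no verdict.
Trained networks look in the newest picture that a camera, given by its name, has taken for a name from the list of things; names that differ only in an ending like _2 or _b are one class to them, and where a whole thing is asked for, a point or a joint stands for the part that bears it (a point fixed in the world has none). Each returns a list of dicts, best first, with "p" (0 to 1); they miss things now and then, are a little off and sometimes report something else, mostly with a low value. They report only what shows in the picture. A call takes as long as a camera call. They do not tell look-alikes from the thing itself.
- env.outline_of(camera, label): "mask" (400x640 bool, what is visible of it) and "xy" ([column, row] in pixels, amid what is visible of it).
The state is a dict: "time_s": time; "qpos": joint angles; "joint_velocities": joint speeds; "effort": joint torques, N m; "tool_pos": TCP position; "tool_rot": TCP orientation; "force": force on the tool from outside, world axes, zero at the start; "wrist_torque": the same for the moment, N m; "grip_width": finger opening in m.
Only numpy, scipy, OpenCV 4.12 (cv2) and the standard library are available. Lean on these libraries where they do the work, as an engineer would, in place of code of your own. Each camera call takes 0.05 s, during which the arm holds its last target.

## Working session

There is one attempt and no reset: what is moved stays moved. The work goes in short steps, Python scripts to look and compute and a tool call to move; the robot and the scene stay as the last step left them, time stands still between calls to the robot, and variables do not carry over. Pictures are saved under pics/ and viewed, and the job is handed in when it is done.

Besides the shell and the picture viewer there is one more tool, called after "Emit:" by a JSON object that holds its "method" and its "body", one argument or row to a line. carry_out: Moves the arm, as the interface text tells. Its arguments: {"type":"object","properties":{"targets":{"type":"array","items":{"type":"array"}},"jaw":{"type":"number"},"squeeze":{"type":"number"}},"required":["targets"]}

```bash
mkdir -p pics; ls
python3 - <<'E'
from cell import env
import cv2, numpy as np
o=env.get_obs()
print({k:np.round(v,3).tolist() for k,v in o.items()})
for c in ["scene","top","wrist"]:
    im=env.read_camera(c); cv2.imwrite(f"pics/{c}0.png",im[:,:,::-1])
    cal=env.get_calibration(c); print(c,{k:np.round(v,4).tolist() for k,v in cal.items()})
E
```

```text
pics
{'time_s': 0.0, 'qpos': [74.318, 18.438, -4.015, 83.177, 1.297, 78.541, -3.26], 'joint_velocities': [-0.05, -0.002, -0.043, 0.048, 0.08, 0.009, -0.011], 'effort': [-0.0, -49.129, -0.404, -31.253, -0.064, 0.044, 0.0], 'tool_pos': [0.184, -0.623, 0.221], 'tool_rot': [-90.008, 0.11, -73.509], 'force': [1.094, -0.667, -0.326], 'wrist_torque': [0.004, -0.039, -0.007], 'grip_width': 0.087}
scene {'fx': 382.0449, 'fy': 382.0449, 'cx': 316.6236, 'cy': 196.6331, 'D': [-0.0359, 0.0, 0.0, 0.0, 0.0], 'R': [[-0.8604, 0.5094, 0.014], [0.3526, 0.615, -0.7053], [-0.3679, -0.6019, -0.7087]], 't': [0.4631, -0.0965, 1.3436]}
top {'fx': 479.9903, 'fy': 479.9903, 'cx': 316.3975, 'cy': 195.4299, 'D': [-0.1234, 0.0, 0.0, 0.0, 0.0], 'R': [[-0.0258, -0.9996, 0.0102], [-0.9827, 0.0234, -0.1837], [0.1834, -0.0148, -0.9829]], 't': [-0.0277, 0.5467, 1.7422]}
wrist {'fx': 343.1431, 'fy': 343.1431, 'cx': 316.4578, 'cy': 199.6882, 'D': [-0.064, 0.0, 0.0, 0.0, 0.0], 'hand_eye': [[1.0, 0.0, 0.0004, 0.0001], [-0.0003, -0.2901, 0.957, -0.1612], [0.0001, -0.957, -0.2901, 0.0808], [0.0, 0.0, 0.0, 1.0]]}
```

View pics/scene0.png

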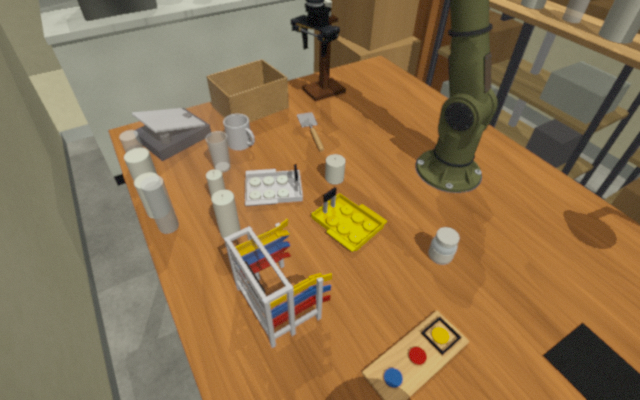

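View pics/top0.png

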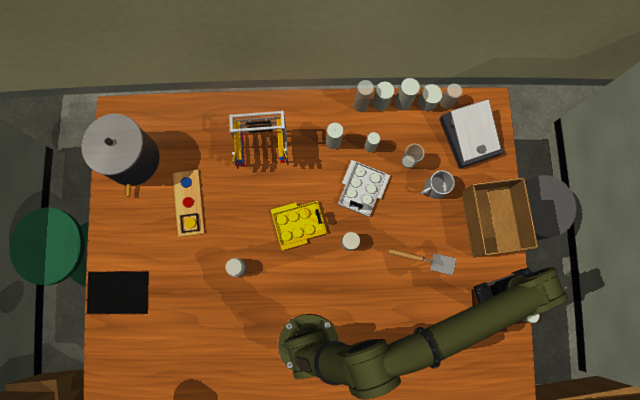

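View pics/wrist0.png

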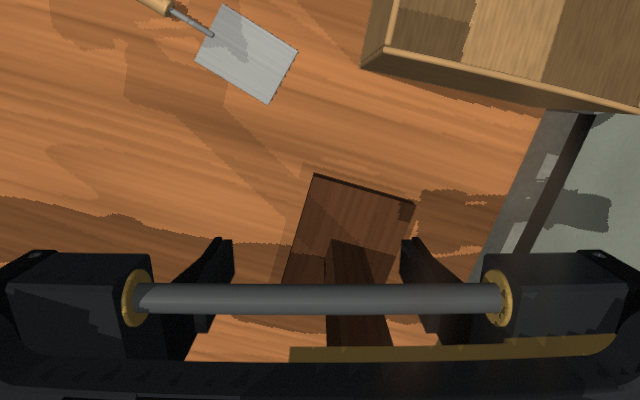

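```bash
cat > h.py <<'E'
from cell import env
import cv2, numpy as np
from scipy.spatial.transform import Rotation as Ro
def cam(c, obs=None):
    k=env.get_calibration(c); K=np.array([[k["fx"],0,k["cx"]],[0,k["fy"],k["cy"]],[0,0,1]]); D=np.array(k["D"])
    if "hand_eye" in k:
        H=np.array(k["hand_eye"]); o=obs
        Rt=Ro.from_euler('xyz',o["tool_rot"],degrees=True).as_matrix(); p=np.array(o["tool_pos"])
        Rc=Rt@H[:3,:3]; tc=Rt@H[:3,3]+p
        R=Rc.T; t=-R@tc
    else: R=np.array(k["R"]); t=np.array(k["t"])
    return K,D,R,t
def proj(C,X):
    K,D,R,t=C; return cv2.projectPoints(np.atleast_2d(np.asarray(X,float)),cv2.Rodrigues(R)[0],t,K,D)[0].reshape(-1,2)
def ray(C,uv):
    K,D,R,t=C; n=cv2.undistortPoints(np.array(uv,float).reshape(-1,1,2),K,D).reshape(-1,2)
    d=np.c_[n,np.ones(len(n))]@R; return -R.T@t,d
def atz(C,uv,z):
    o,d=ray(C,uv); return o+d*((z-o[2])/d[:,2:3])
E
python3 - <<'E'
from h import *
for c in ["scene","top"]:
    im=env.read_camera(c); C=cam(c)
    for l in ["tray_grip","tray","rack","tag_red","tag_blue","tag_yellow","board_now","candle_tall","candle_short","candle_slim","mould","pitcher","scraper","jar"]:
        for r in env.outline_of(c,l)[:3]:
            z={"tray_grip":.065,"tray":.015,"rack":.1}.get(l,0.012 if l[:3]in("tag","boa") else .05)
            print(c,l,round(r["p"],2),np.round(r["xy"]),r["mask"].sum(),np.round(atz(C,[r["xy"]],z)[0],3))
im=cv2.imread("pics/top0.png")
cv2.imwrite("pics/t1.png",cv2.resize(im[80:250,160:460],None,fx=2.66,fy=2.66,interpolation=cv2.INTER_CUBIC))
im=cv2.imread("pics/scene0.png")
cv2.imwrite("pics/s1.png",cv2.resize(im[150:400,180:480],None,fx=2.4,fy=2.4,interpolation=cv2.INTER_CUBIC))
E
```

```text
scene tray_grip 0.9 [273. 187.] 1885 [ 0.601 -0.161  0.065]
scene tray_grip 0.7 [341. 222.] 2618 [0.496 0.064 0.065]
scene tray 0.9 [273. 186.] 1748 [ 0.577 -0.216  0.015]
scene tray 0.65 [346. 219.] 2501 [0.45  0.026 0.015]
scene rack 0.87 [278. 294.] 5594 [0.759 0.198 0.1  ]
scene rack 0.53 [223. 215.] 990 [ 0.781 -0.096  0.1  ]
scene rack 0.46 [416. 354.] 265 [0.578 0.466 0.1  ]
scene tag_red 0.7 [394. 381.] 255 [0.62  0.469 0.012]
scene tag_blue 0.7 [276. 290.] 5971 [0.74  0.137 0.012]
scene tag_blue 0.53 [394. 380.] 301 [0.619 0.468 0.012]
scene tag_blue 0.47 [220. 151.] 707 [ 0.664 -0.479  0.012]
scene tag_yellow 0.68 [440. 337.] 200 [0.462 0.445 0.012]
scene board_now 0.97 [416. 366.] 3813 [0.557 0.469 0.012]
scene candle_tall 0.78 [224. 214.] 948 [ 0.767 -0.146  0.05 ]
scene candle_short 0.65 [334. 168.] 510 [ 0.378 -0.158  0.05 ]
scene candle_slim 0.81 [210. 180.] 358 [ 0.754 -0.302  0.05 ]
scene mould 0.68 [218. 150.] 705 [ 0.678 -0.441  0.05 ]
scene pitcher 0.69 [241. 132.] 860 [ 0.567 -0.495  0.05 ]
scene scraper 0.83 [308. 122.] 323 [ 0.319 -0.433  0.05 ]
scene scraper 0
[... 320 characters left out ...]
ack 0.76 [252. 130.] 1632 [0.793 0.194 0.1  ]
top tag_red 0.45 [187. 200.] 78 [0.547 0.456 0.012]
top tag_blue 0.55 [186. 182.] 67 [0.618 0.459 0.012]
top board_now 0.6 [190. 208.] 1531 [0.518 0.441 0.012]
top candle_tall 0.62 [333. 141.] 368 [ 0.756 -0.109  0.05 ]
top candle_short 0.73 [352. 243.] 284 [ 0.364 -0.166  0.05 ]
top candle_slim 0.57 [373. 144.] 205 [ 0.74  -0.265  0.05 ]
top mould 0.71 [188. 221.] 81 [0.46 0.44 0.05]
top mould 0.68 [412. 154.] 380 [ 0.699 -0.41   0.05 ]
top pitcher 0.73 [436. 184.] 695 [ 0.577 -0.498  0.05 ]
top scraper 0.64 [434. 257.] 542 [ 0.305 -0.472  0.05 ]
top jar 0.58 [236. 270.] 264 [0.276 0.26  0.05 ]
top jar 0.16 [439. 183.] 631 [ 0.583 -0.507  0.05 ]
```

View pics/t1.png

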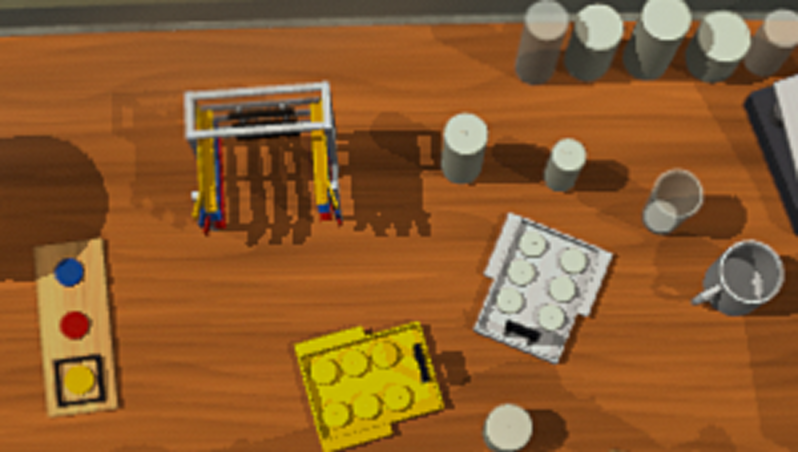

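View pics/s1.png

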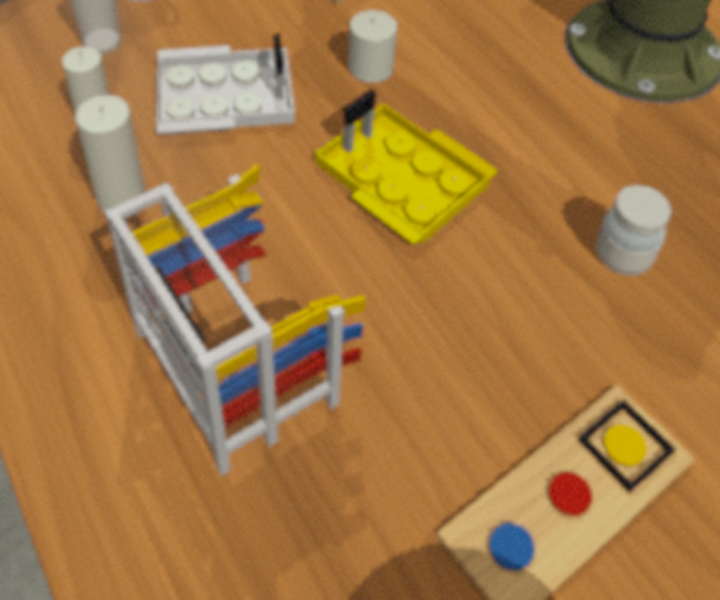

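Only one tag is framed, and it is yellow (top picture 190,222), so the top rails are the target. There are two tray candidates. The aluminium/white one is at top (362,186) with its black handle at about (356,204). The yellow look-alike at (299,224) is to be left alone, so the aluminium tray is the one. The crop shows both clearly. I'll lift straight up, then look at the tray with the wrist camera.

Emit:
{"method": "carry_out", "body": {
  "targets": [
    [[0, -30, 0], [0, 0, 0]],
    [[0, -40, 0], [0, 0, 0]],
    [[-26, 0, 36], [0, 0, 0]],
    [[-26, 0, 36], [0, 0, 0]],
    [[-26, 0, 36], [0, 0, 0]],
    [[-26, 0, 36], [0, 0, 0]],
    [[-26, 0, 36], [0, 0, 0]],
    [[-26, 0, 36], [0, 0, 0]],
    [[-26, 0, 36], [0, 0, 0]],
    [[-26, 0, 36], [0, 0, 0]],
    [[-26, 0, 36], [0, 0, 0]],
    [[-26, 0, 36], [0, 0, 0]]
  ],
  "jaw": 1
}}

```text
time_s: 2.85
tool_pos: [0.4567, -0.2703, 0.2929]
tool_rot: [-90.0, -0.1, -73.5]
force: [0.1, -0.8, 0.0]
grip_width: 0.0871
```

Emit:
{"method": "carry_out", "body": {
  "targets": [
    [[-10, 0, 12], [0, 0, 0]],
    [[0, 0, 0], [0, 0, 0]],
    [[0, 0, 0], [0, 0, 0]]
  ]
}}

```text
time_s: 3.15
tool_pos: [0.4639, -0.2598, 0.2926]
tool_rot: [-90.0, -0.0, -73.5]
force: [-0.4, -0.7, 0.5]
grip_width: 0.0864
```

Run:
```python
from h import *
o=env.get_obs(); im=env.read_camera("wrist"); cv2.imwrite("pics/w1.png",im[:,:,::-1]); np.save("pics/w1.npy",np.r_[o["tool_pos"],o["tool_rot"]])
print(np.round(o["qpos"],1),o["tool_pos"],o["tool_rot"],o["time_s"])
C=cam("wrist",o)
for r in env.outline_of("wrist","tray_grip")+env.outline_of("wrist","tray"): print(r["p"],r["xy"],r["mask"].sum(),atz(C,[r["xy"]],.02))
```

```text
[ 48.8   3.6 -23.4  92.9   1.5  83.9 -48.3] [ 0.46393071 -0.25981182  0.29255921] [-9.00493817e+01 -4.87106872e-02 -7.35411883e+01] 3.15
0.87 [310.1, 63.9] 17089 [[ 0.57500419 -0.21962557  0.02      ]]
0.86 [96.5, 106.7] 16485 [[0.45409043 0.02533398 0.02      ]]
```

View pics/w1.png

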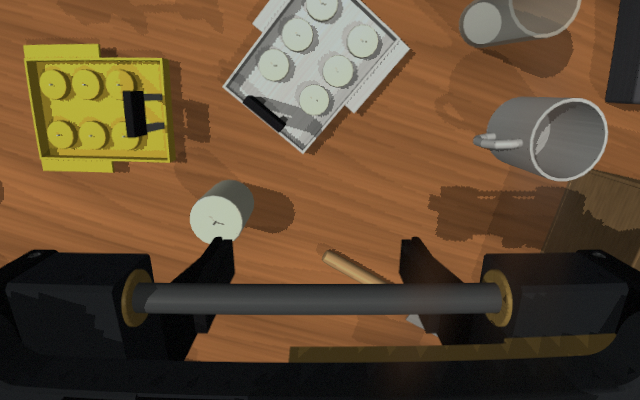

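The wrist picture shows the aluminium tray: front pan corners at (223,87) and (303,153), handle bar at (264,112). The yellow look-alike is at left. I'll move a bit further so the whole tray is in view.

Emit:
{"method": "carry_out", "body": {
  "targets": [
    [[0, 0, 30], [0, 0, 0]],
    [[0, 0, 40], [0, 0, 0]],
    [[0, 0, 0], [0, 0, 0]],
    [[0, 0, 0], [0, 0, 0]]
  ]
}}

```text
time_s: 3.7
tool_pos: [0.5314, -0.2397, 0.2919]
tool_rot: [-90.1, 0.1, -73.5]
force: [-0.7, -0.5, 0.5]
grip_width: 0.0871
```

Run:
```python
from h import *
o=env.get_obs(); im=env.read_camera("wrist"); cv2.imwrite("pics/w2.png",im[:,:,::-1]); np.save("pics/w2.npy",np.r_[o["tool_pos"],o["tool_rot"]])
print(o["tool_pos"],o["tool_rot"],o["time_s"])
cv2.imwrite("pics/w2c.png",cv2.resize(im[0:250,200:450,::-1],None,fx=2.4,fy=2.4,interpolation=cv2.INTER_CUBIC))
```

```text
[ 0.53138633 -0.23965669  0.2918545 ] [-9.00611899e+01  5.38486448e-02 -7.35341015e+01] 3.7
```

View pics/w2c.png

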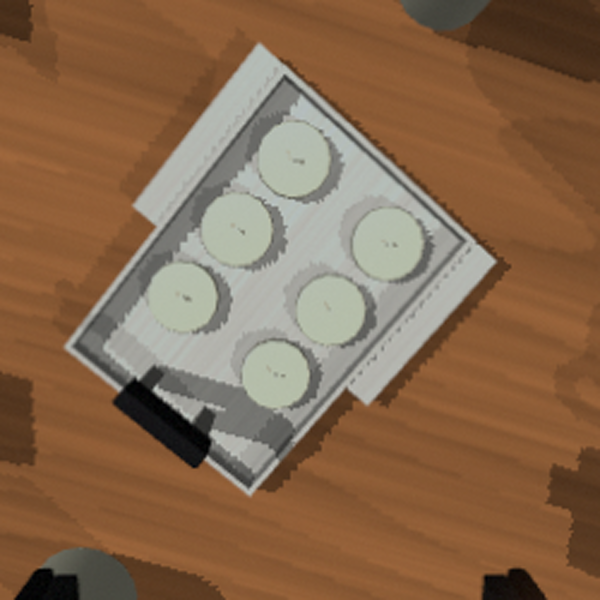

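```bash
cat >> h.py <<'E'
from scipy.optimize import least_squares
def Cw(f):
    a=np.load(f); return cam("wrist",dict(tool_pos=a[:3],tool_rot=a[3:]))
def fitpose(C,P,uv,x0,z0=None):
    P=np.array(P,float)
    def W(s):
        c,sn=np.cos(s[2]),np.sin(s[2]); z=s[3] if z0 is None else z0
        return np.c_[s[0]+c*P[:,0]-sn*P[:,1], s[1]+sn*P[:,0]+c*P[:,1], z+P[:,2]]
    f=lambda s:(proj(C,W(s))-uv).ravel()
    r=least_squares(f,x0); return r.x,f(r.x).reshape(-1,2)
E
python3 - <<'E'
from h import *
C=Cw("pics/w2.npy")
P=np.array([[-90,64,20],[-90,-64,20],[90,80,18],[-10,80,18],[90,-80,18],[-10,-80,18]])/1e3
uv=np.array([[66,347],[250,494],[260,43],[134,206],[497,263],[367,405]])/2.4+[200,0]
for z0 in (0,None):
    s,r=fitpose(C,P,uv,[.58,-.21,-.4]+([] if z0==0 else [0.]),z0)
    print(s,np.degrees(s[2]),np.round(r,1).tolist())
s,_=fitpose(C,P,uv,[.58,-.21,-.4],0)
c,sn=np.cos(s[2]),np.sin(s[2]); g=s[:2]+[-.075*c,-.075*sn]; print("grip",g,"r",np.hypot(*g))
B=[[dx,dy,.08] for dx in(-.005,.005) for dy in(-.025,.025)]
w=[[g[0]+c*a-sn*b,g[1]+sn*a+c*b,z] for a,b,z in B]
print((proj(C,w)-[200,0])*2.4)
E
```

```text
[ 0.57656326 -0.21942115 -0.41811584] -23.956273066871216 [[-0.9, -0.0], [0.0, 1.1], [0.2, -0.5], [-0.3, -0.3], [0.4, -0.5], [0.5, 0.6]]
[ 0.5763915  -0.21939314 -0.41808391 -0.00351943] -23.954443352274527 [[-0.3, -0.3], [0.1, 0.4], [0.2, 0.3], [0.1, -0.1], [-0.3, -0.5], [0.2, 0.1]]
grip [ 0.50802408 -0.1889682 ] r 0.5420308598534018
[[195.82941933 470.04264051]
 [111.57514372 402.66809542]
 [209.15177873 454.47725362]
 [124.68640253 386.34840689]]
```

Emit:
{"method": "carry_out", "body": {
  "targets": [
    [[-40, -7, 21], [0, 0, 0]],
    [[-40, -7, 21], [0, 0, 0]],
    [[-40, -7, 21], [0, 0, 0]],
    [[-40, -7, 21], [0, 0, 0]],
    [[-40, -7, 21], [0, 0, 0]],
    [[-40, -7, 21], [0, 0, 0]],
    [[-40, -7, 21], [0, 0, 0]],
    [[-40, -7, 21], [0, 0, 0]],
    [[-40, -7, 21], [0, 0, 0]],
    [[-36, -7, 21], [0, 0, 0]],
    [[0, 0, 0], [0, 8, 0]],
    [[0, 0, 0], [0, 8, 0]]
  ]
}}

```text
time_s: 4.95
tool_pos: [0.6204, 0.2006, 0.3625]
tool_rot: [-90.0, -0.0, -89.8]
force: [1.0, -0.8, 0.1]
grip_width: 0.0872
```

Emit:
{"method": "carry_out", "body": {
  "targets": [
    [[0, 0, 0], [0, 0, 0]],
    [[0, 0, 0], [0, 0, 0]],
    [[0, 0, 0], [0, 0, 0]]
  ]
}}

```text
time_s: 5.25
tool_pos: [0.6207, 0.1991, 0.3627]
tool_rot: [-90.0, -0.0, -89.5]
force: [0.9, -1.2, -0.2]
grip_width: 0.0874
```

Run:
```python
from h import *
o=env.get_obs(); im=env.read_camera("wrist"); cv2.imwrite("pics/w3.png",im[:,:,::-1]); np.save("pics/w3.npy",np.r_[o["tool_pos"],o["tool_rot"]])
print(o["tool_pos"],o["tool_rot"],o["time_s"],np.round(o["qpos"],1))
```

```text
[0.62072006 0.19914207 0.36272501] [-8.99776449e+01 -4.27339490e-02 -8.94792507e+01] 5.25 [   6.7   21.2  -38.4   67.5   13.1   95.4 -118. ]
```

View pics/w3.png

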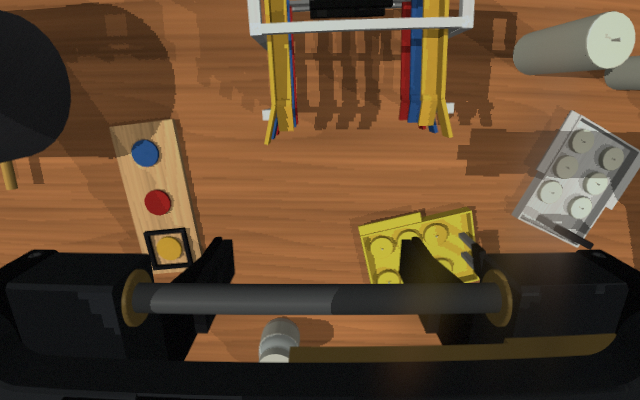

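Run:
```python
import cv2
im=cv2.imread("pics/w3.png")
cv2.imwrite("pics/w3c.png",cv2.resize(im[0:160,235:485],None,fx=3.2,fy=3.2,interpolation=cv2.INTER_CUBIC))
```

```text
(no output)
```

View pics/w3c.png

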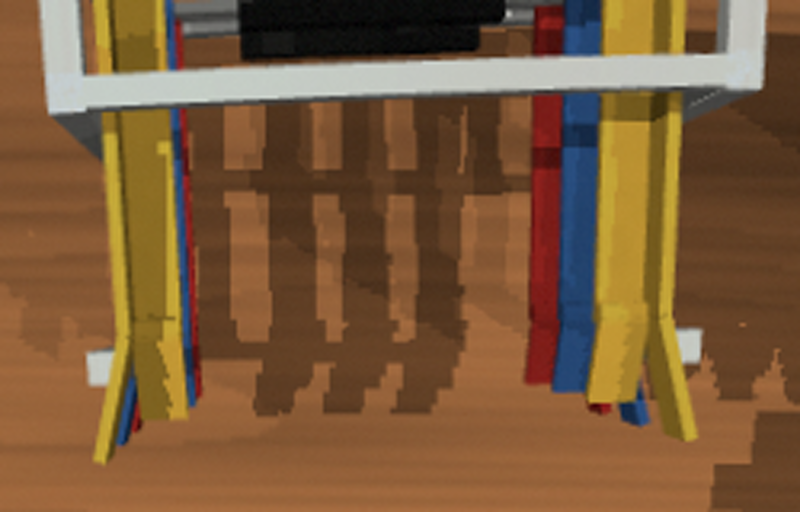

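Emit:
{"method": "carry_out", "body": {
  "targets": [
    [[0, 0, 35], [0, 0, 0]],
    [[0, 0, 35], [0, 0, 0]],
    [[0, 0, 0], [0, 0, 0]],
    [[0, 0, 0], [0, 0, 0]],
    [[0, 0, 0], [0, 0, 0]]
  ]
}}

```text
time_s: 5.8
tool_pos: [0.6899, 0.2013, 0.3631]
tool_rot: [-90.0, 0.0, -89.4]
force: [-0.5, -0.1, 0.4]
grip_width: 0.0868
```

Run:
```python
from h import *
o=env.get_obs(); im=env.read_camera("wrist"); cv2.imwrite("pics/w4.png",im[:,:,::-1]); np.save("pics/w4.npy",np.r_[o["tool_pos"],o["tool_rot"]])
print(o["tool_pos"],o["tool_rot"],o["time_s"],np.round(o["qpos"],1))
a=im[60:210,235:355,::-1];b=im[60:210,370:490,::-1]
cv2.imwrite("pics/w4c.png",cv2.resize(im[40:225,225:495,::-1],None,fx=2.9,fy=2.9,interpolation=cv2.INTER_CUBIC))
```

```text
[0.68986488 0.20133148 0.3631196 ] [-8.99946746e+01  2.19990716e-02 -8.94414173e+01] 5.8 [   2.2   30.4  -36.8   55.2   17.9   99.2 -117.1]
```

View pics/w4c.png

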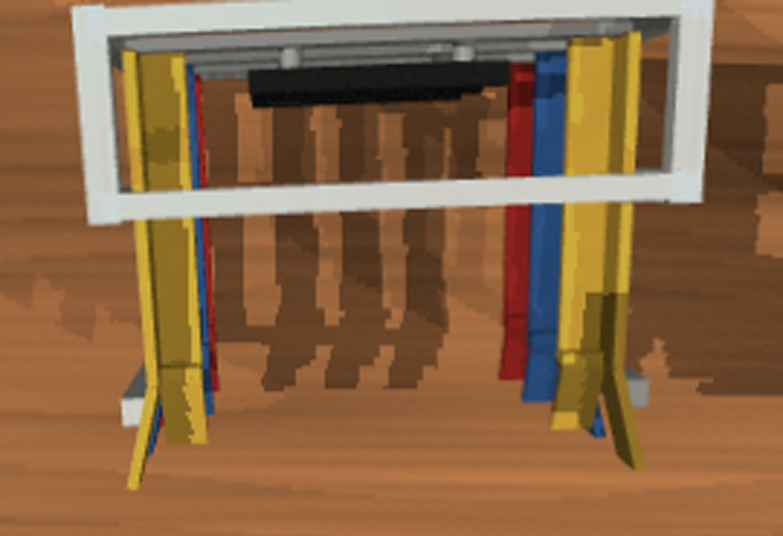

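```bash
cat > fr.py <<'E'
from h import *
# (view, model fn(D,xp), crop px)
V={"w4":(Cw("pics/w4.npy"),2.9,(225,40)),"w3":(Cw("pics/w3.npy"),3.2,(235,0))}
obs=[("w4",(75,96,184),(90,224)),("w4",(75,-96,184),(701,203)),("w4",(145,96,184),(72,8)),
("w4",("D",67,140),(192,366)),("w4",("D",-67,140),(561,352)),
("w4",("D-31",67,127),(207,443)),("w4",("D-31",-67,127),(552,428)),
("w4",("p",96,150),(122,427)),("w4",("p",-96,150),(648,404)),
("w3",("D",67,140),(180,320)),("w3",("D",-67,140),(598,306)),
("w3",("D-31",67,127),(187,418)),("w3",("D-31",-67,127),(588,402)),
("w3",("p",96,150),(88,386)),("w3",("p",-96,150),(702,362)),
]
uv=[];
for v,_,p in obs: uv.append(np.array(p)/V[v][1]+V[v][2])
def W(s,P):
    P=np.array(P); c,n=np.cos(s[2]),np.sin(s[2]); return np.array([s[0]+c*P[0]-n*P[1],s[1]+n*P[0]+c*P[1],s[3]+P[2]])
def f(s,full=False):
    r=[]
    for (v,P,_),q in zip(obs,uv):
        x=P[0]; x={"D":s[4],"D-31":s[4]-.031,"p":s[5]}[x] if isinstance(x,str) else x/1e3
        r.append(proj(V[v][0],W(s,(x,P[1]/1e3,P[2]/1e3)))[0]-q)
    return np.array(r) if full else np.ravel(r)
r=least_squares(f,[.72,.2,0,.015,.015,0],loss="soft_l1")
s=r.x
if __name__=="__main__":
    print(np.round(s,4),"yaw",np.degrees(s[2]))
    for o,e in zip(obs,f(s,True)): print(o,np.round(e,1))
    J=r.jac; print("sd",np.sqrt(np.diag(np.linalg.inv(J.T@J)))*.6)
    g=W(s,(-.065+s[4],0,.186)); print("seated grip",g)
E
python3 fr.py
```

```text
[0.6808 0.1574 0.0516 0.023  0.0198 0.0018] yaw 2.9589196181191966
('w4', (75, 96, 184), (90, 224)) [-0.4  1.3]
('w4', (75, -96, 184), (701, 203)) [-0.1  0.4]
('w4', (145, 96, 184), (72, 8)) [-1.1 -6.9]
('w4', ('D', 67, 140), (192, 366)) [3.  1.1]
('w4', ('D', -67, 140), (561, 352)) [0.7 1. ]
('w4', ('D-31', 67, 127), (207, 443)) [ 0.2 -0.9]
('w4', ('D-31', -67, 127), (552, 428)) [-0.6 -0.4]
('w4', ('p', 96, 150), (122, 427)) [ 0.3 -0.3]
('w4', ('p', -96, 150), (648, 404)) [-0.3  0.5]
('w3', ('D', 67, 140), (180, 320)) [0.  0.6]
('w3', ('D', -67, 140), (598, 306)) [ 0.9 -0.2]
('w3', ('D-31', 67, 127), (187, 418)) [ 0.4 -0.5]
('w3', ('D-31', -67, 127), (588, 402)) [-0.6 -0.5]
('w3', ('p', 96, 150), (88, 386)) [ 0.3 -0.1]
('w3', ('p', -96, 150), (702, 362)) [-0.8 -0.1]
sd [0.00053922 0.00021067 0.00220936 0.00074594 0.00061141 0.00063848]
seated grip [0.63569393 0.15506088 0.20900395]
```

The fit is consistent (most residuals under 1 px; I dropped the uncertain rear corner). Rail axis yaw is about 3°, the catch line x+D is about 0.7006, feet are about 23 mm, and the seated grip lies near (0.636, 0.155, 0.209). Back to the tray.

Emit:
{"method": "carry_out", "body": {
  "targets": [
    [[43, 0, -20], [0, 0, 0]],
    [[43, 0, -20], [0, 0, 0]],
    [[43, 0, -21], [0, 0, 0]],
    [[43, 8, -21], [0, 0, 0]],
    [[43, 8, -21], [0, 0, 0]],
    [[43, 10, -21], [0, 0, 0]],
    [[43, 15, -21], [0, 0, 0]],
    [[43, 20, -21], [0, 0, 0]],
    [[44, 20, -20], [0, 0, 0]],
    [[0, 0, 0], [0, -8.2, 0]],
    [[0, 0, 0], [0, -8.2, 0]],
    [[0, 0, 0], [0, -8.2, 0]]
  ],
  "jaw": 0.6
}}

```text
time_s: 7.05
tool_pos: [0.5087, -0.1848, 0.2841]
tool_rot: [-90.0, -0.1, -64.6]
force: [0.5, -0.9, 0.6]
grip_width: 0.052
```

Emit:
{"method": "carry_out", "body": {
  "targets": [
    [[0, 0, 0], [0, -8.2, 0]],
    [[0, 0, 0], [0, -8.2, 0]],
    [[0, 0, 0], [0, -8.2, 0]],
    [[0, 0, 0], [0, -8.2, 0]],
    [[0, 0, 0], [0, -8.2, 0]],
    [[0, 0, 0], [0, 0, 0]],
    [[0, 0, 0], [0, 0, 0]],
    [[0, 0, 0], [0, 0, 0]]
  ]
}}

```text
time_s: 7.85
tool_pos: [0.5094, -0.1848, 0.2836]
tool_rot: [-90.0, -0.0, -24.0]
force: [0.5, 0.8, -0.0]
grip_width: 0.0521
```

```bash
cat >> h.py <<'E'
def delta(target,yaw):
    "shift in tool axes (mm) and turn about tool y (deg) from measured pose"
    o=env.get_obs(); R=Ro.from_euler('xyz',o["tool_rot"],degrees=True).as_matrix()
    T=Ro.from_euler('xyz',[-90,0,yaw],degrees=True).as_matrix()
    print("t",o["time_s"],"pos",np.round(o["tool_pos"],4),"rot",np.round(o["tool_rot"],2),"F",np.round(o["force"],1),"w",round(o["grip_width"],4))
    print("shift",np.round(R.T@(np.array(target)-o["tool_pos"])*1e3,1),"turn",np.round(Ro.from_matrix(R.T@T).as_rotvec(degrees=True),2))
E
python3 -c "
from h import *
delta([.508,-.189,.046],-23.96); print(np.round(env.get_obs()['qpos'],1))"
```

```text
t 7.85 pos [ 0.5094 -0.1848  0.2836] rot [-9.003e+01 -5.000e-02 -2.404e+01] F [ 0.5  0.8 -0. ] w 0.0521
shift [ 2.000e-01  2.376e+02 -4.300e+00] turn [ 0.03 -0.08  0.05]
[ 46.2   5.5 -31.1  92.3   2.9  83.   -9.2]
```

Emit:
{"method": "carry_out", "body": {
  "targets": [
    [[0, 40, -2], [0, 0, 0]],
    [[0, 40, -2], [0, 0, 0]],
    [[0, 40, 0], [0, 0, 0]],
    [[0, 35, 0], [0, 0, 0]],
    [[0, 20, 0], [0, 0, 0]],
    [[0, 15, 0], [0, 0, 0]],
    [[0, 0, 0], [0, 0, 0]],
    [[0, 0, 0], [0, 0, 0]]
  ]
}}

```text
time_s: 8.65
tool_pos: [0.5086, -0.1888, 0.094]
tool_rot: [-90.0, -0.1, -23.9]
force: [0.4, -0.3, 0.1]
grip_width: 0.0523
```

Run:
```python
from h import *
delta([.508,-.189,.046],-23.96)
im=env.read_camera("wrist"); cv2.imwrite("pics/w5.png",im[:,:,::-1])
im=env.read_camera("scene"); cv2.imwrite("pics/s5.png",cv2.resize(im[90:260,170:400,::-1],None,fx=3,fy=3))
```

```text
t 8.65 pos [ 0.5086 -0.1888  0.094 ] rot [-9.000e+01 -7.000e-02 -2.394e+01] F [ 0.4 -0.3  0.1] w 0.0523
shift [-0.5 48.  -0.5] turn [-0.    0.02  0.07]
```

View pics/w5.png

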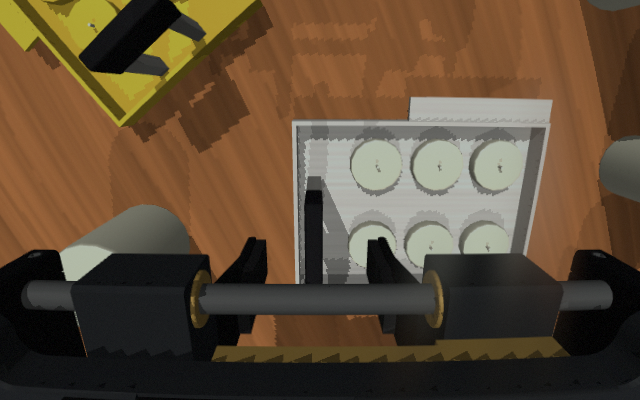

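View pics/s5.png

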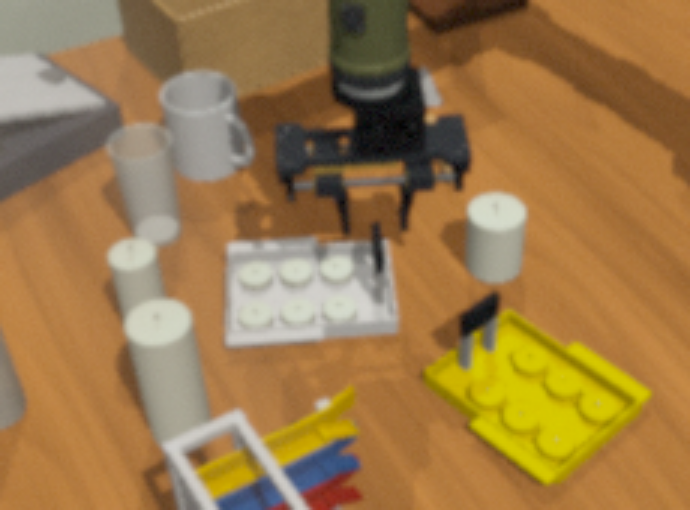

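Run:
```python
from h import *
o=env.get_obs(); C=cam("wrist",o)
g=np.array([.508,-.189]); y=np.radians(-23.96); c,s=np.cos(y),np.sin(y)
w=lambda P:[[g[0]+c*a-s*b,g[1]+s*a+c*b,z] for a,b,z in P]
print(np.round(proj(C,w([[-.015,.064,.02],[.165,.064,.02],[-.005,.025,.08],[.005,.025,.08],[.065,.08,.018],[.165,.08,.018]])),1))
```

```text
[[291.3 122. ]
 [549.8 124.5]
 [303.9 204.1]
 [322.4 204.1]
 [410.2  98. ]
 [551.8 101. ]]
```

Emit:
{"method": "carry_out", "body": {
  "targets": [
    [[0, 20, 0], [0, 0, 0]],
    [[0, 18, 0], [0, 0, 0]],
    [[0, 10, 0], [0, 0, 0]],
    [[0, 0, 0], [0, 0, 0]],
    [[0, 0, 0], [0, 0, 0]]
  ]
}}

```text
time_s: 9.25
tool_pos: [0.5086, -0.1888, 0.046]
tool_rot: [-90.0, -0.1, -23.9]
force: [-0.4, -0.3, -0.3]
grip_width: 0.052
```

Emit:
{"method": "carry_out", "body": {
  "targets": [
    [[0, 0, 0], [0, 0, 0]],
    [[0, 0, 0], [0, 0, 0]],
    [[0, 0, 0], [0, 0, 0]],
    [[0, 0, 0], [0, 0, 0]],
    [[0, 0, 0], [0, 0, 0]],
    [[0, 0, 0], [0, 0, 0]]
  ],
  "jaw": 0,
  "squeeze": 40
}}

```text
time_s: 9.85
tool_pos: [0.508, -0.1887, 0.0452]
tool_rot: [-90.0, -0.0, -23.9]
force: [0.2, 0.3, -0.5]
grip_width: 0.012
```

```bash
python3 -c "
from h import *
delta([.508,-.189,.046],-23.96)"
```

```text
t 9.85 pos [ 0.508  -0.1887  0.0452] rot [-9.001e+01 -1.000e-02 -2.391e+01] F [ 0.2  0.3 -0.5] w 0.012
shift [ 0.1 -0.8 -0.3] turn [0.01 0.05 0.01]
```

Emit:
{"method": "carry_out", "body": {
  "targets": [
    [[0, 0, 0], [0, 0, 0]],
    [[0, 0, 0], [0, 0, 0]],
    [[0, 0, 0], [0, 0, 0]]
  ],
  "jaw": 0,
  "squeeze": 60
}}

```text
time_s: 10.15
tool_pos: [0.5078, -0.1886, 0.0452]
tool_rot: [-90.0, 0.0, -23.9]
force: [-1.5, -0.0, 0.7]
grip_width: 0.01
```

Emit:
{"method": "carry_out", "body": {
  "targets": [
    [[0, -5, 0], [0, 0, 0]],
    [[0, -10, 0], [0, 0, 0]],
    [[0, -25, 0], [0, 0, 0]],
    [[0, -30, 0], [0, 0, 0]],
    [[0, -30, 0], [0, 0, 0]],
    [[0, -30, 0], [0, 0, 0]],
    [[0, -30, 0], [0, 0, 0]],
    [[0, -30, 0], [0, 0, 0]],
    [[0, -30, 0], [0, 0, 0]],
    [[0, 0, 0], [0, 0, 0]],
    [[0, 0, 0], [0, 0, 0]]
  ]
}}

```text
time_s: 11.25
tool_pos: [0.508, -0.1885, 0.2654]
tool_rot: [-90.0, -0.0, -23.9]
force: [0.1, -0.4, -3.3]
grip_width: 0.0095
```

Run:
```python
from h import *
delta([.508,-.189,.266],-23.96)
o=env.get_obs(); im=env.read_camera("wrist"); cv2.imwrite("pics/w6.png",im[:,:,::-1]); np.save("pics/w6.npy",np.r_[o["tool_pos"],o["tool_rot"]])
# tray predicted in tool frame
C=cam("wrist",o); p=o["tool_pos"]; y=np.radians(o["tool_rot"][2]); c,s=np.cos(y),np.sin(y); zu=p[2]+.019-.065
w=lambda P:[[p[0]+c*a-s*b,p[1]+s*a+c*b,zu+z] for a,b,z in P]
print(np.round(proj(C,w([[-.015,.064,.02],[.165,.064,.02],[-.005,.025,.08],[.005,.025,.08],[.065,.08,.018],[.165,.08,.018]])),1))
```

```text
t 11.25 pos [ 0.508  -0.1885  0.2654] rot [-9.002e+01 -4.000e-02 -2.390e+01] F [ 0.1 -0.4 -3.3] w 0.0095
shift [ 0.2 -0.6 -0.4] turn [0.02 0.06 0.04]
[[287.2 127.8]
 [606.  131.4]
 [302.5 239.7]
 [327.4 239.7]
 [436.4  97.8]
 [609.  102.4]]
```

View pics/w6.png

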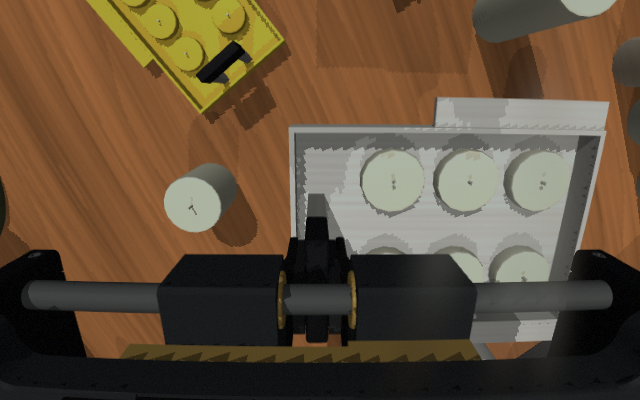

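Emit:
{"method": "carry_out", "body": {
  "targets": [
    [[-10, 0, 16], [0, 0, 0]],
    [[-16, 0, 27], [0, 0, 0]],
    [[-19, 0, 30], [0, 0, 0]],
    [[-19, 0, 30], [0, 0, 0]],
    [[-19, 0, 30], [0, 0, 0]],
    [[-19, 0, 30], [0, 0, 0]],
    [[-19, 0, 30], [0, 0, 0]],
    [[-19, 0, 30], [0, 0, 0]],
    [[-17, 0, 28], [0, 0, 0]],
    [[-14, 0, 22], [0, 0, 0]],
    [[-8, 0, 14], [0, 0, 0]],
    [[0, 0, 0], [0, -4, 0]]
  ]
}}

```text
time_s: 12.5
tool_pos: [0.4582, 0.1506, 0.2638]
tool_rot: [-90.0, 0.2, -19.5]
force: [-0.0, -1.1, -2.9]
grip_width: 0.0094
```

Emit:
{"method": "carry_out", "body": {
  "targets": [
    [[0, 0, 0], [0, -6, 0]],
    [[0, 0, 0], [0, -7, 0]],
    [[0, 0, 0], [0, -6, 0]],
    [[0, 0, 0], [0, -4, 0]],
    [[0, 0, 0], [0, 0, 0]],
    [[0, 0, 0], [0, 0, 0]],
    [[0, 0, 0], [0, 0, 0]]
  ]
}}

```text
time_s: 13.2
tool_pos: [0.4601, 0.1465, 0.2646]
tool_rot: [-90.0, 0.1, 3.0]
force: [-0.2, -0.4, -3.0]
grip_width: 0.0094
```

```bash
cat >> h.py <<'E'
SG=np.array([.6357,.1551,.190]); YA=2.96
def along(d,dz,y=YA,dy=0):
    a=np.radians(y); return SG+[d*np.cos(a)-dy*np.sin(a),d*np.sin(a)+dy*np.cos(a),dz]
E
python3 - <<'E'
from h import *
delta(along(-.175,.010),2.96)
o=env.get_obs(); print(np.round(o["qpos"],1)); im=env.read_camera("wrist"); cv2.imwrite("pics/w7.png",im[:,:,::-1]); np.save("pics/w7.npy",np.r_[o["tool_pos"],o["tool_rot"]])
E
```

```text
t 13.2 pos [0.4601 0.1465 0.2646] rot [-9.001e+01  6.000e-02  3.050e+00] F [-0.2 -0.4 -3. ] w 0.0094
shift [ 0.9 64.6 -0.5] turn [ 0.01  0.09 -0.06]
[ 29.8  -2.1 -48.7 100.8  -1.6  80.6 -15.6]
```

View pics/w7.png

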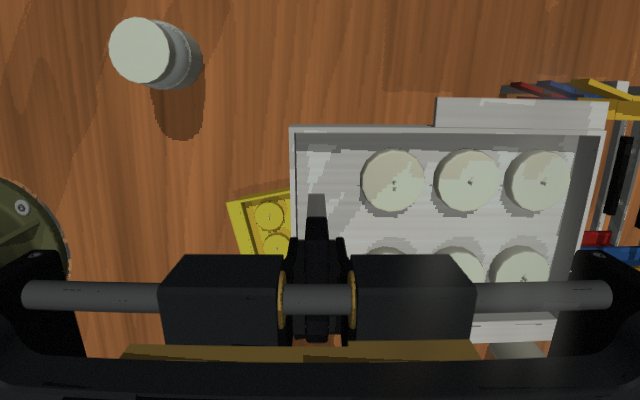

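Emit:
{"method": "carry_out", "body": {
  "targets": [
    [[1, 15, -0.5], [0, 0, 0]],
    [[0, 20, 0], [0, 0, 0]],
    [[0, 20, 0], [0, 0, 0]],
    [[0, 9, 0], [0, 0, 0]],
    [[10, 0, 0], [0, 0, 0]],
    [[15, 0, 0], [0, 0, 0]],
    [[15, 0, 0], [0, 0, 0]],
    [[5, 0, 0], [0, 0, 0]],
    [[0, 0, 0], [0, 0, 0]],
    [[0, 0, 0], [0, 0, 0]]
  ]
}}

```text
time_s: 14.25
tool_pos: [0.5059, 0.1484, 0.2009]
tool_rot: [-90.0, 0.1, 3.1]
force: [0.7, 0.5, -2.3]
grip_width: 0.0096
```

Run:
```python
from h import *
delta(along(-.10,.010),2.96)
o=env.get_obs(); im=env.read_camera("wrist"); cv2.imwrite("pics/w8.png",cv2.resize(im[40:260,400:640,::-1],None,fx=2.5,fy=2.5,interpolation=cv2.INTER_CUBIC)); np.save("pics/w8.npy",np.r_[o["tool_pos"],o["tool_rot"]])
```

```text
t 14.25 pos [0.5059 0.1484 0.2009] rot [-9.00e+01  6.00e-02  3.11e+00] F [ 0.7  0.5 -2.3] w 0.0096
shift [30.   0.8 -0.1] turn [ 0.    0.15 -0.06]
```

View pics/w8.png

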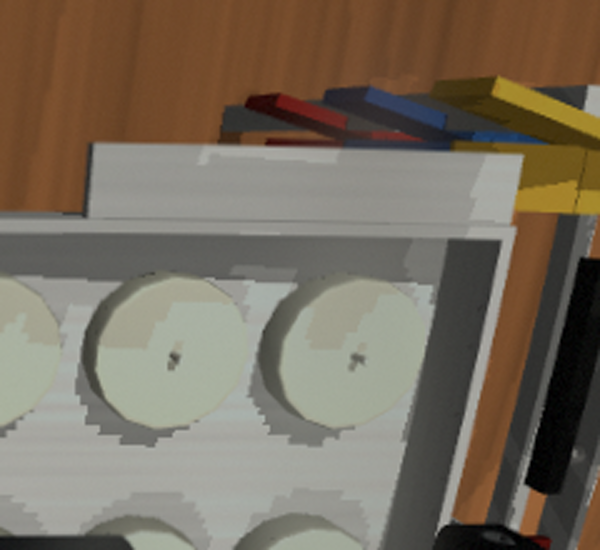

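Emit:
{"method": "carry_out", "body": {
  "targets": [
    [[8, 0, 0], [0, 0, 0]],
    [[10, 0, 0], [0, 0, 0]],
    [[10, 0, 0], [0, 0, 0]],
    [[8, 0, 0], [0, 0, 0]],
    [[4, 0, 0], [0, 0, 0]],
    [[0, 0, 0], [0, 0, 0]],
    [[0, 0, 0], [0, 0, 0]]
  ]
}}

```text
time_s: 15.0
tool_pos: [0.5463, 0.1507, 0.2009]
tool_rot: [-90.0, 0.0, 3.1]
force: [0.8, 1.3, -2.5]
grip_width: 0.0092
```

Run:
```python
from h import *
delta(along(-.06,.010),2.96)
o=env.get_obs(); im=env.read_camera("wrist"); cv2.imwrite("pics/w9.png",cv2.resize(im[40:260,400:640,::-1],None,fx=2.5,fy=2.5,interpolation=cv2.INTER_CUBIC)); np.save("pics/w9.npy",np.r_[o["tool_pos"],o["tool_rot"]])
```

```text
t 15.0 pos [0.5463 0.1507 0.2009] rot [-8.999e+01  5.000e-02  3.110e+00] F [ 0.8  1.3 -2.5] w 0.0092
shift [29.5  0.9 -0.3] turn [-0.01  0.15 -0.05]
```

View pics/w9.png

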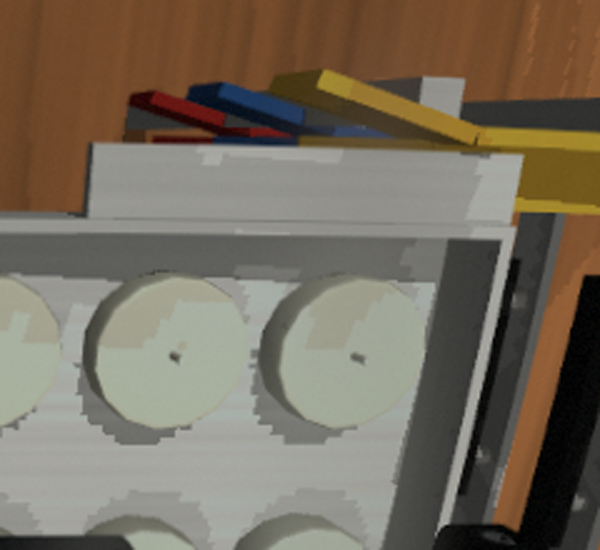

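Emit:
{"method": "carry_out", "body": {
  "targets": [
    [[6, 0, 0], [0, 0, 0]],
    [[8, 0, 0], [0, 0, 0]],
    [[8, 0, 0], [0, 0, 0]],
    [[6, 0, 0], [0, 0, 0]],
    [[2, 0, 0], [0, 0, 0]],
    [[0, 0, 0], [0, 0, 0]]
  ]
}}

```text
time_s: 15.65
tool_pos: [0.5767, 0.1522, 0.2009]
tool_rot: [-90.0, 0.0, 3.1]
force: [0.0, 0.8, -2.8]
grip_width: 0.0092
```

Run:
```python
from h import *
delta(along(-.03,.010),2.96)
o=env.get_obs(); print(o["wrist_torque"]); im=env.read_camera("wrist"); cv2.imwrite("pics/w10.png",cv2.resize(im[40:260,400:640,::-1],None,fx=2.5,fy=2.5,interpolation=cv2.INTER_CUBIC)); np.save("pics/w10.npy",np.r_[o["tool_pos"],o["tool_rot"]])
im=env.read_camera("scene"); cv2.imwrite("pics/s10.png",cv2.resize(im[180:360,180:400,::-1],None,fx=3,fy=3,interpolation=cv2.INTER_CUBIC))
```

```text
t 15.65 pos [0.5767 0.1522 0.2009] rot [-8.997e+01  4.000e-02  3.090e+00] F [ 0.   0.8 -2.8] w 0.0092
shift [29.   0.9 -0.2] turn [-0.03  0.13 -0.04]
[-0.05832709  0.06346625  0.01509803]
```

View pics/w10.png

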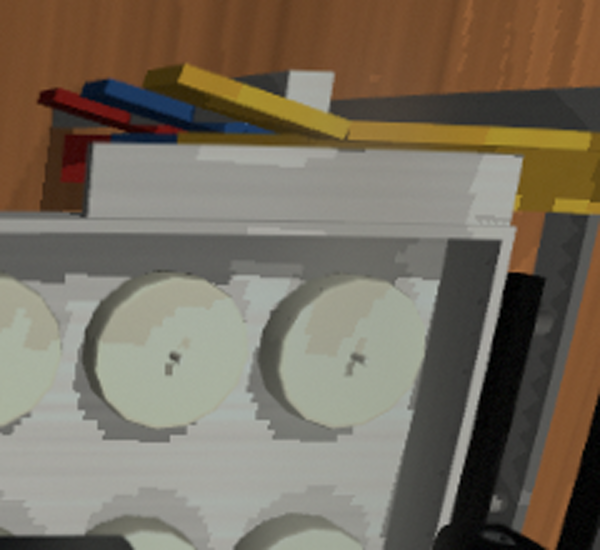

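View pics/s10.png

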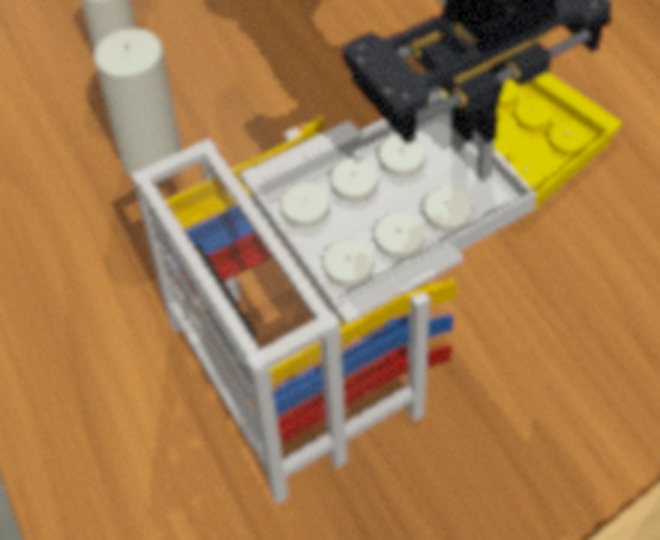

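Run:
```python
from fr import *
C=Cw("pics/w10.npy"); a=np.load("pics/w10.npy")
q=lambda X:np.round((proj(C,X)-[400,40])*2.5,0).tolist()
D=s[4]
print("ledge inner",q([W(s,(D+.03,.067,.135)),W(s,(D+.06,.067,.135))]))
print("guide foot",q([W(s,(D+.03,.082,.135)),W(s,(D+.06,.082,.135))]))
print("guide foot flare start",q([W(s,(D,.082,.135)),W(s,(D,.082,.145)),W(s,(D,.082,.150))]))
y=np.radians(a[5]);c,n=np.cos(y),np.sin(y)
w=lambda P:[[a[0]+c*x-n*b,a[1]+n*x+c*b,a[2]+.019-.065+z] for x,b,z in P]
print("wing",q(w([[.065,.08,.018],[.165,.08,.018],[-.015,.064,.02],[.165,.064,.02]])))
# lateral offset of tool vs rail axis
g=W(s,(0,0,0)); e=np.array([np.cos(s[2]),np.sin(s[2])]); dlt=a[:2]-g[:2]; print("lat mm",(e[0]*dlt[1]-e[1]*dlt[0])*1e3,"along-D",(e@dlt-D)*1e3)
```

```text
ledge inner [[419.0, 212.0], [530.0, 216.0]]
guide foot [[431.0, 149.0], [543.0, 153.0]]
guide foot flare start [[312.0, 145.0], [338.0, 145.0], [351.0, 146.0]]
wing [[91.0, 143.0], [523.0, 154.0], [-282.0, 218.0], [516.0, 227.0]]
lat mm 1.1485722789644806 along-D -122.95789736971727
```

Emit:
{"method": "carry_out", "body": {
  "targets": [
    [[0, 1.5, 0], [0, 0, 0]],
    [[0, 1.5, 0], [0, 0, 0]],
    [[0, 0, 0], [0, 0, 0]]
  ]
}}

```text
time_s: 16.05
tool_pos: [0.5762, 0.1519, 0.1979]
tool_rot: [-90.0, 0.0, 3.1]
force: [0.5, -0.1, -2.7]
grip_width: 0.0095
```

Emit:
{"method": "carry_out", "body": {
  "targets": [
    [[0, 1, 0], [0, 0, 0]],
    [[0, 0, 0], [0, 0, 0]]
  ]
}}

```text
time_s: 16.25
tool_pos: [0.5764, 0.152, 0.1971]
tool_rot: [-90.0, 0.0, 3.1]
force: [0.1, -0.0, -3.6]
grip_width: 0.0095
```

Emit:
{"method": "carry_out", "body": {
  "targets": [
    [[0, 1, 0], [0, 0, 0]],
    [[0, 0, 0], [0, 0, 0]]
  ]
}}

```text
time_s: 16.45
tool_pos: [0.5764, 0.152, 0.196]
tool_rot: [-90.0, 0.0, 3.1]
force: [-0.2, -0.2, -1.9]
grip_width: 0.0093
```

Emit:
{"method": "carry_out", "body": {
  "targets": [
    [[0, 1, 0], [0, 0, 0]],
    [[0, 0, 0], [0, 0, 0]]
  ]
}}

```text
time_s: 16.65
tool_pos: [0.5766, 0.1521, 0.1952]
tool_rot: [-90.0, -0.0, 3.1]
force: [0.4, 0.3, -2.2]
grip_width: 0.0096
```

Emit:
{"method": "carry_out", "body": {
  "targets": [
    [[0, 1, 0], [0, 0, 0]],
    [[0, 0, 0], [0, 0, 0]]
  ]
}}

```text
time_s: 16.85
tool_pos: [0.5766, 0.1522, 0.1945]
tool_rot: [-90.0, -0.0, 3.1]
force: [-1.4, -1.0, 0.0]
grip_width: 0.0093
```

Contact came at TCP z of about 0.195, which fits the catch tops being 5 mm above the ledges, so the seated TCP z is about 0.190. I'll raise 1.5 mm and slide in.

Emit:
{"method": "carry_out", "body": {
  "targets": [
    [[0, -1.5, 0], [0, 0, 0]],
    [[6, 0, 0], [0, 0, 0]],
    [[8, 0, 0], [0, 0, 0]],
    [[6, 0, 0], [0, 0, 0]],
    [[0, 0, 0], [0, 0, 0]]
  ]
}}

```text
time_s: 17.35
tool_pos: [0.5976, 0.153, 0.1953]
tool_rot: [-90.0, -0.0, 3.1]
force: [0.0, 0.1, -2.9]
grip_width: 0.0093
```

Emit:
{"method": "carry_out", "body": {
  "targets": [
    [[6, 0, 0], [0, 0, 0]],
    [[8, 0, 0], [0, 0, 0]],
    [[6, 0, 0], [0, 0, 0]],
    [[4, 0, 0], [0, 0, 0]],
    [[2, 0, 0], [0, 0, 0]],
    [[0, 0, 0], [0, 0, 0]]
  ]
}}

```text
time_s: 17.95
tool_pos: [0.6227, 0.1546, 0.1955]
tool_rot: [-90.0, 0.0, 3.1]
force: [0.3, 0.1, -2.3]
grip_width: 0.0097
```

Run:
```python
from h import *
delta(along(0,.007),2.96); print(env.get_obs()["wrist_torque"])
o=env.get_obs(); im=env.read_camera("wrist"); cv2.imwrite("pics/w11.png",cv2.resize(im[40:260,400:640,::-1],None,fx=2.5,fy=2.5,interpolation=cv2.INTER_CUBIC)); np.save("pics/w11.npy",np.r_[o["tool_pos"],o["tool_rot"]])
```

```text
t 17.95 pos [0.6227 0.1546 0.1955] rot [-8.999e+01  1.000e-02  3.090e+00] F [ 0.3  0.1 -2.3] w 0.0097
shift [13.  -1.5 -0.2] turn [-0.01  0.13 -0.01]
[-0.00525504  0.04387091 -0.01052074]
```

View pics/w11.png

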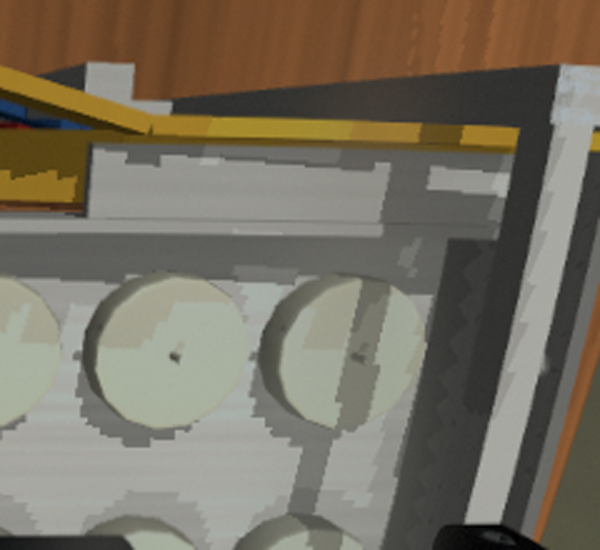

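Emit:
{"method": "carry_out", "body": {
  "targets": [
    [[3, 0, 0], [0, 0, 0]],
    [[2, 0, 0], [0, 0, 0]],
    [[0, 0, 0], [0, 0, 0]]
  ]
}}

```text
time_s: 18.3
tool_pos: [0.6277, 0.1547, 0.1956]
tool_rot: [-90.0, -0.0, 3.1]
force: [-0.3, 0.9, -2.3]
grip_width: 0.0096
```

Emit:
{"method": "carry_out", "body": {
  "targets": [
    [[1, 0, 0], [0, 0, 0]],
    [[0, 0, 0], [0, 0, 0]]
  ]
}}

```text
time_s: 18.5
tool_pos: [0.6285, 0.1549, 0.1957]
tool_rot: [-90.0, -0.0, 3.1]
force: [0.8, -0.0, -2.7]
grip_width: 0.0098
```

Emit:
{"method": "carry_out", "body": {
  "targets": [
    [[1, 0, 0], [0, 0, 0]],
    [[0, 0, 0], [0, 0, 0]]
  ]
}}

```text
time_s: 18.7
tool_pos: [0.6296, 0.1549, 0.1957]
tool_rot: [-90.0, -0.0, 3.1]
force: [-1.1, -0.2, -3.0]
grip_width: 0.0096
```

Emit:
{"method": "carry_out", "body": {
  "targets": [
    [[1, 0, 0], [0, 0, 0]],
    [[0, 0, 0], [0, 0, 0]]
  ]
}}

```text
time_s: 18.9
tool_pos: [0.6306, 0.1549, 0.1956]
tool_rot: [-90.0, -0.0, 3.1]
force: [-0.2, -0.7, -3.3]
grip_width: 0.0096
```

Emit:
{"method": "carry_out", "body": {
  "targets": [
    [[1, 0, 0], [0, 0, 0]],
    [[0, 0, 0], [0, 0, 0]]
  ]
}}

```text
time_s: 19.1
tool_pos: [0.6312, 0.1552, 0.1956]
tool_rot: [-90.0, 0.0, 3.1]
force: [-2.1, 0.3, -2.3]
grip_width: 0.0093
```

Emit:
{"method": "carry_out", "body": {
  "targets": [
    [[1, 0, 0], [0, 0, 0]],
    [[0, 0, 0], [0, 0, 0]]
  ]
}}

```text
time_s: 19.3
tool_pos: [0.6322, 0.1552, 0.1956]
tool_rot: [-90.0, 0.0, 3.1]
force: [-1.1, 0.7, -1.3]
grip_width: 0.0092
```

Emit:
{"method": "carry_out", "body": {
  "targets": [
    [[1, 0, 0], [0, 0, 0]],
    [[0, 0, 0], [0, 0, 0]]
  ]
}}

```text
time_s: 19.5
tool_pos: [0.6332, 0.1553, 0.1956]
tool_rot: [-90.0, 0.0, 3.1]
force: [-2.8, 0.3, -1.8]
grip_width: 0.0095
```

Emit:
{"method": "carry_out", "body": {
  "targets": [
    [[1, 0, 0], [0, 0, 0]],
    [[0, 0, 0], [0, 0, 0]]
  ]
}}

```text
time_s: 19.7
tool_pos: [0.6342, 0.1554, 0.1956]
tool_rot: [-90.0, 0.0, 3.1]
force: [-3.4, 0.6, -1.5]
grip_width: 0.0093
```

Emit:
{"method": "carry_out", "body": {
  "targets": [
    [[1, 0, 0], [0, 0, 0]],
    [[0, 0, 0], [0, 0, 0]]
  ]
}}

```text
time_s: 19.9
tool_pos: [0.6352, 0.1554, 0.1956]
tool_rot: [-90.0, 0.0, 3.1]
force: [-4.0, 0.9, -1.7]
grip_width: 0.0097
```

Emit:
{"method": "carry_out", "body": {
  "targets": [
    [[0.7, 0, 0], [0, 0, 0]],
    [[0, 0, 0], [0, 0, 0]]
  ]
}}

```text
time_s: 20.1
tool_pos: [0.6359, 0.1554, 0.1956]
tool_rot: [-90.0, 0.0, 3.1]
force: [-3.3, 0.5, -1.2]
grip_width: 0.0093
```

Run:
```python
from h import *
delta(along(0,.0),2.96)
F=[];
for i in range(4): env.read_camera("wrist"); o=env.get_obs(); F.append(o["force"])
print(np.mean(F,0),o["tool_pos"])
```

```text
t 20.1 pos [0.6359 0.1554 0.1956] rot [-9.00e+01  4.00e-02  3.11e+00] F [-3.3  0.5 -1.2] w 0.0093
shift [-0.2  5.6 -0.3] turn [-0.    0.15 -0.04]
[-4.58664357  0.30813174 -1.15493328] [0.63591818 0.15538336 0.19560783]
```

Emit:
{"method": "carry_out", "body": {
  "targets": [
    [[0.7, 0, 0], [0, 0, 0]],
    [[0, 0, 0], [0, 0, 0]]
  ]
}}

```text
time_s: 20.5
tool_pos: [0.6366, 0.1554, 0.1956]
tool_rot: [-90.0, 0.0, 3.1]
force: [-4.6, 1.2, -0.9]
grip_width: 0.0096
```

```bash
cat >> h.py <<'E'
def avg(n=5):
    F=[];T=[]
    for i in range(n): env.read_camera("wrist"); o=env.get_obs(); F.append(o["force"]);T.append(o["wrist_torque"])
    print(o["time_s"],"F",np.round(np.mean(F,0),2),"T",np.round(np.mean(T,0),3),np.round(o["tool_pos"],4),np.round(o["tool_rot"],2))
E
python3 -c "
from h import *
avg()"
```

```text
20.75 F [-5.13  0.76 -1.11] T [ 0.064  1.183 -0.043] [0.6366 0.1554 0.1956] [-9.0e+01  4.0e-02  3.1e+00]
```

Emit:
{"method": "carry_out", "body": {
  "targets": [
    [[0.7, 0, 0], [0, 0, 0]],
    [[0, 0, 0], [0, 0, 0]]
  ]
}}

```text
time_s: 20.95
tool_pos: [0.6371, 0.1555, 0.1956]
tool_rot: [-90.0, 0.1, 3.1]
force: [-4.8, 0.5, -0.7]
grip_width: 0.0097
```

Emit:
{"method": "carry_out", "body": {
  "targets": [
    [[0, 1, 0], [0, 0, 0]],
    [[0, 0, 0], [0, 0, 0]]
  ]
}}

```text
time_s: 21.15
tool_pos: [0.6371, 0.1554, 0.1946]
tool_rot: [-90.0, 0.1, 3.1]
force: [-5.8, 0.5, -0.8]
grip_width: 0.0094
```

Emit:
{"method": "carry_out", "body": {
  "targets": [
    [[0, 1, 0], [0, 0, 0]],
    [[0, 0, 0], [0, 0, 0]]
  ]
}}

```text
time_s: 21.35
tool_pos: [0.6372, 0.1554, 0.1936]
tool_rot: [-90.0, 0.0, 3.1]
force: [-6.6, -0.1, -0.8]
grip_width: 0.0094
```

```bash
python3 -c "
from h import *
avg()"
```

```text
21.6 F [-5.33 -0.18 -0.54] T [ 0.014  1.264 -0.054] [0.6372 0.1553 0.1937] [-9.002e+01  5.000e-02  3.090e+00]
```

Emit:
{"method": "carry_out", "body": {
  "targets": [
    [[0, 1, 0], [0, 0, 0]],
    [[0, 0, 0], [0, 0, 0]]
  ]
}}

```text
time_s: 21.8
tool_pos: [0.6372, 0.1553, 0.1926]
tool_rot: [-90.0, 0.0, 3.1]
force: [-5.8, 0.6, -0.7]
grip_width: 0.0098
```

```bash
python3 -c "
from h import *
avg(3)"
```

```text
21.95 F [-5.31 -0.41 -0.47] T [-0.002  1.243 -0.057] [0.6372 0.1553 0.1927] [-9.002e+01  4.000e-02  3.090e+00]
```

Force is unchanged while going down, so the wings are behind the catches. Continuing to lower.

Emit:
{"method": "carry_out", "body": {
  "targets": [
    [[0, 1, 0], [0, 0, 0]],
    [[0, 0, 0], [0, 0, 0]]
  ]
}}

```text
time_s: 22.15
tool_pos: [0.6372, 0.1553, 0.1917]
tool_rot: [-90.0, 0.0, 3.1]
force: [-6.1, 0.2, -0.7]
grip_width: 0.0094
```

Emit:
{"method": "carry_out", "body": {
  "targets": [
    [[0, 1, 0], [0, 0, 0]],
    [[0, 0, 0], [0, 0, 0]]
  ]
}}

```text
time_s: 22.35
tool_pos: [0.6372, 0.1552, 0.1907]
tool_rot: [-90.0, 0.0, 3.1]
force: [-5.5, 0.1, 0.1]
grip_width: 0.0095
```

```bash
python3 -c "
from h import *
avg(3)"
```

```text
22.5 F [-5.83  0.31 -0.38] T [-0.037  1.228 -0.039] [0.6372 0.1552 0.1908] [-9.002e+01  4.000e-02  3.080e+00]
```

Emit:
{"method": "carry_out", "body": {
  "targets": [
    [[0, 0.7, 0], [0, 0, 0]],
    [[0, 0, 0], [0, 0, 0]]
  ]
}}

```text
time_s: 22.7
tool_pos: [0.6373, 0.1553, 0.1901]
tool_rot: [-90.0, 0.0, 3.1]
force: [-7.2, -0.0, 0.5]
grip_width: 0.0096
```

Emit:
{"method": "carry_out", "body": {
  "targets": [
    [[0, 0.7, 0], [0, 0, 0]],
    [[0, 0, 0], [0, 0, 0]]
  ]
}}

```text
time_s: 22.9
tool_pos: [0.6373, 0.1553, 0.19]
tool_rot: [-90.0, 0.0, 3.1]
force: [-6.5, -1.3, 1.9]
grip_width: 0.0091
```

```bash
python3 -c "
from h import *
avg(3)"
```

```text
23.05 F [-6.72 -1.11  2.57] T [-0.106  1.352 -0.076] [0.6374 0.1553 0.19  ] [-90.03   0.     3.09]
```

Emit:
{"method": "carry_out", "body": {
  "targets": [
    [[0, 0.6, 0], [0, 0, 0]],
    [[0, 0, 0], [0, 0, 0]]
  ]
}}

```text
time_s: 23.25
tool_pos: [0.6373, 0.1553, 0.19]
tool_rot: [-90.0, -0.0, 3.1]
force: [-7.6, -0.4, 6.1]
grip_width: 0.0093
```

Run:
```python
from h import *
avg(3)
o=env.get_obs(); im=env.read_camera("wrist"); cv2.imwrite("pics/w12.png",im[:,:,::-1]); np.save("pics/w12.npy",np.r_[o["tool_pos"],o["tool_rot"]])
```

```text
23.4 F [-8.07 -1.15  4.2 ] T [-0.171  1.534 -0.053] [0.6374 0.1553 0.19  ] [-9.004e+01 -1.000e-02  3.080e+00]
```

View pics/w12.png

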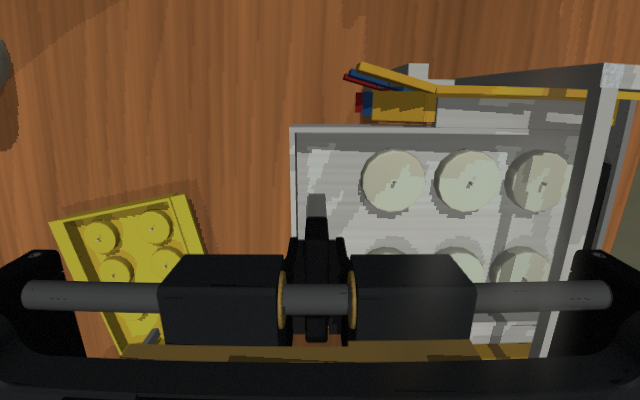

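Emit:
{"method": "carry_out", "body": {
  "targets": [
    [[-0.7, -0.3, 0], [0, 0, 0]],
    [[-0.7, 0, 0], [0, 0, 0]],
    [[0, 0, 0], [0, 0, 0]]
  ]
}}

```text
time_s: 23.75
tool_pos: [0.6371, 0.1552, 0.19]
tool_rot: [-90.0, -0.2, 3.1]
force: [-2.9, 0.2, 2.7]
grip_width: 0.0093
```

```bash
python3 -c "
from h import *
avg(4)"
```

```text
23.95 F [-2.84 -0.81  4.07] T [-0.061  0.53  -0.051] [0.6371 0.1553 0.1899] [-90.    -0.13   3.07]
```

The commanded 1.4 mm pull-back moved the tray only 0.3 mm and Fx dropped, so the catches hold it. I'll release it.

Emit:
{"method": "carry_out", "body": {
  "targets": [
    [[0, 0, 0], [0, 0, 0]],
    [[0, 0, 0], [0, 0, 0]],
    [[0, 0, 0], [0, 0, 0]],
    [[0, 0, 0], [0, 0, 0]],
    [[0, 0, 0], [0, 0, 0]]
  ],
  "jaw": 0.45,
  "squeeze": 10
}}

```text
time_s: 24.45
tool_pos: [0.6363, 0.1551, 0.1887]
tool_rot: [-90.0, -0.0, 3.1]
force: [0.7, 0.2, 0.7]
grip_width: 0.0369
```

Run:
```python
from h import *
avg(3); print(env.get_obs()["grip_width"])
o=env.get_obs(); im=env.read_camera("wrist"); cv2.imwrite("pics/w13.png",im[:,:,::-1]); np.save("pics/w13.npy",np.r_[o["tool_pos"],o["tool_rot"]])
```

```text
24.6 F [ 0.08 -0.08 -0.01] T [-0.011 -0.104 -0.025] [0.6362 0.1552 0.1889] [-90.01  -0.     3.09]
0.038676212806994494
```

View pics/w13.png

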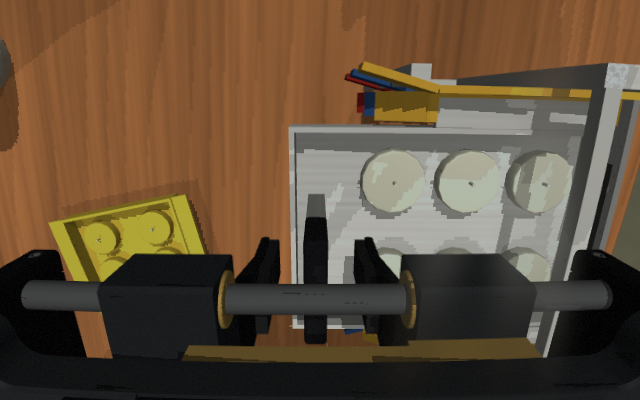

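Released, and the tray stayed in place. I'll lift straight up and check from above and behind.

Emit:
{"method": "carry_out", "body": {
  "targets": [
    [[0, -10, 0], [0, 0, 0]],
    [[0, -20, 0], [0, 0, 0]],
    [[0, -30, 0], [0, 0, 0]],
    [[0, -40, 0], [0, 0, 0]],
    [[0, -40, 0], [0, 0, 0]],
    [[0, -30, 0], [0, 0, 0]],
    [[0, 0, 0], [0, 0, 0]],
    [[0, 0, 0], [0, 0, 0]]
  ]
}}

```text
time_s: 25.45
tool_pos: [0.6363, 0.1557, 0.36]
tool_rot: [-90.0, -0.1, 3.1]
force: [0.3, -0.9, -0.9]
grip_width: 0.0393
```

Emit:
{"method": "carry_out", "body": {
  "targets": [
    [[0, 0, 0], [0, 8, 0]],
    [[0, 0, 0], [0, 8, 0]],
    [[0, 0, 0], [0, 8, 0]],
    [[0, 0, 0], [0, 8, 0]],
    [[0, 0, 0], [0, 8, 0]],
    [[0, 0, 0], [0, 8, 0]],
    [[0, 0, 0], [0, 8, 0]],
    [[0, 0, 0], [0, 8, 0]],
    [[0, 0, 0], [0, 8, 0]],
    [[0, 0, 0], [0, 8, 0]],
    [[0, 0, 0], [0, 8, 0]],
    [[0, 0, 0], [0, 4, 0]]
  ]
}}

```text
time_s: 26.65
tool_pos: [0.6356, 0.1548, 0.3571]
tool_rot: [-90.2, -0.1, -89.2]
force: [-0.1, 0.1, 0.1]
grip_width: 0.0395
```

Emit:
{"method": "carry_out", "body": {
  "targets": [
    [[0, 0, 0], [0, 0, 0]],
    [[0, 0, 0], [0, 0, 0]],
    [[0, 0, 0], [0, 0, 0]]
  ]
}}

```text
time_s: 26.95
tool_pos: [0.6359, 0.1552, 0.3583]
tool_rot: [-90.1, -0.0, -88.8]
force: [0.1, -0.0, 0.8]
grip_width: 0.0392
```

Run:
```python
from h import *
o=env.get_obs(); im=env.read_camera("wrist"); cv2.imwrite("pics/w14.png",im[:,:,::-1]); np.save("pics/w14.npy",np.r_[o["tool_pos"],o["tool_rot"]]); print(o["time_s"],o["tool_pos"],o["tool_rot"])
im=env.read_camera("scene"); cv2.imwrite("pics/s14.png",cv2.resize(im[150:360,160:400,::-1],None,fx=2.8,fy=2.8,interpolation=cv2.INTER_CUBIC))
```

```text
26.95 [0.6359266  0.15518673 0.3582508 ] [-9.00671139e+01 -1.61660137e-02 -8.88360560e+01]
```

View pics/w14.png

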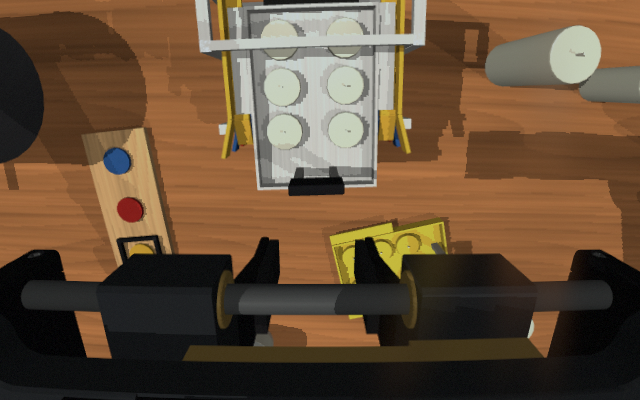

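View pics/s14.png

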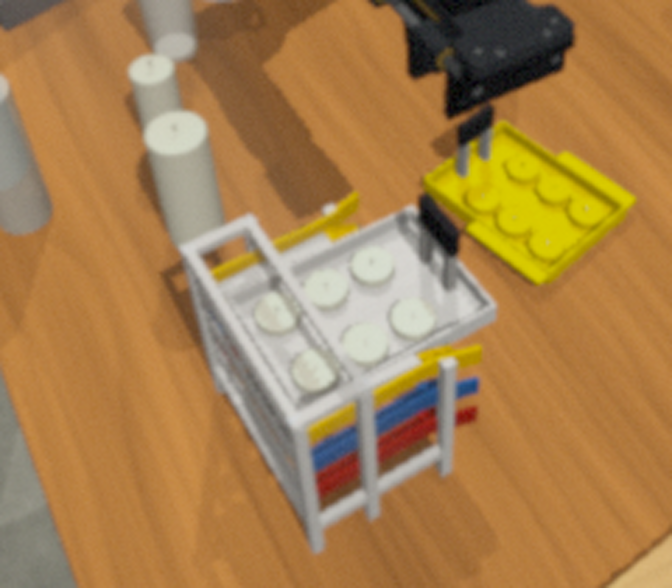

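Run:
```python
import cv2
im=cv2.imread("pics/w14.png")
cv2.imwrite("pics/w14c.png",cv2.resize(im[40:200,205:425],None,fx=3.6,fy=3.6,interpolation=cv2.INTER_CUBIC))
from fr import *
C=Cw("pics/w14.npy"); q=lambda X:np.round((proj(C,X)-[205,40])*3.6,0).tolist()
D=s[4]; g=W(s,(D-.065,0,.186)); y=s[2]
w=lambda P:[[g[0]+np.cos(y)*a-np.sin(y)*b,g[1]+np.sin(y)*a+np.cos(y)*b,g[2]-.065+z] for a,b,z in P]
print("pan front corners, wing front corners L R (outer)",q(w([[-.015,.064,.02],[-.015,-.064,.02],[.065,.08,.018],[.065,-.08,.018],[-.005,.025,.08],[-.005,-.025,.08]])))
print("bar corners if +5mm up", q(np.array(w([[-.015,.064,.02],[-.015,-.064,.02],[-.005,.025,.08],[-.005,-.025,.08]]))+[0,0,.005]))
```

```text
pan front corners, wing front corners L R (outer) [[189.0, 543.0], [618.0, 530.0], [112.0, 271.0], [678.0, 253.0], [302.0, 564.0], [503.0, 558.0]]
bar corners if +5mm up [[186.0, 547.0], [621.0, 534.0], [301.0, 569.0], [504.0, 563.0]]
```

View pics/w14c.png

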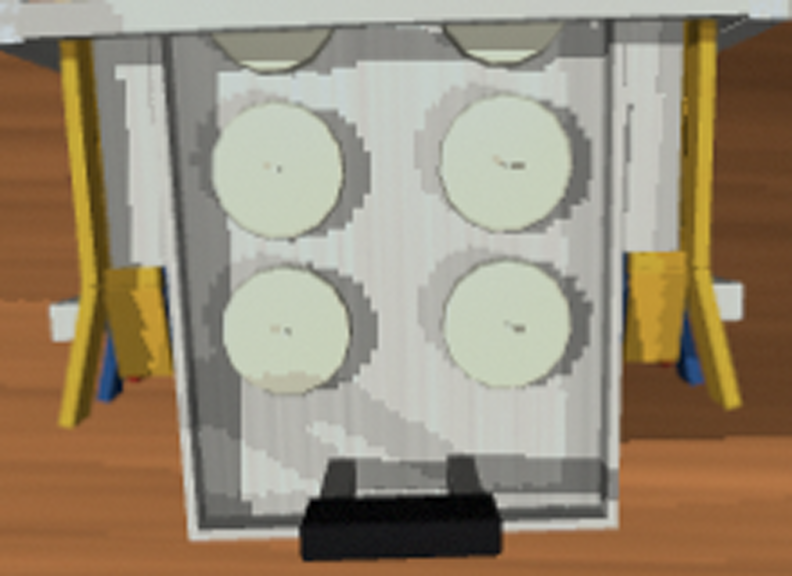

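Run:
```python
import cv2
from fr import *
im=cv2.imread("pics/w14.png")
C=Cw("pics/w14.npy")
D=s[4]; g=W(s,(D-.065,0,.186)); y=s[2]
w=lambda P:np.array([[g[0]+np.cos(y)*a-np.sin(y)*b,g[1]+np.sin(y)*a+np.cos(y)*b,g[2]-.065+z] for a,b,z in P])
P=w([[.165,.064,.02],[.165,-.064,.02]])
print(proj(C,P).tolist(),proj(C,P+[0,0,.005]).tolist())
cv2.imwrite("pics/w14d.png",cv2.resize(im[0:60,200:430],None,fx=3.4,fy=3.4,interpolation=cv2.INTER_CUBIC))
o=env.get_obs(); im=env.read_camera("top"); cv2.imwrite("pics/t14.png",cv2.resize(im[80:280,160:460,::-1],None,fx=2.66,fy=2.66,interpolation=cv2.INTER_CUBIC))
```

```text
[[243.34778473687606, 7.288295757854399], [379.05072557266385, 2.575972645351385]] [[242.2566418449333, 5.9782170232892895], [379.99102048926704, 1.1899021355044113]]
```

View pics/w14d.png

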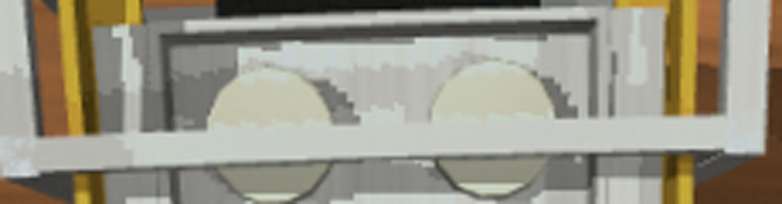

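View pics/t14.png

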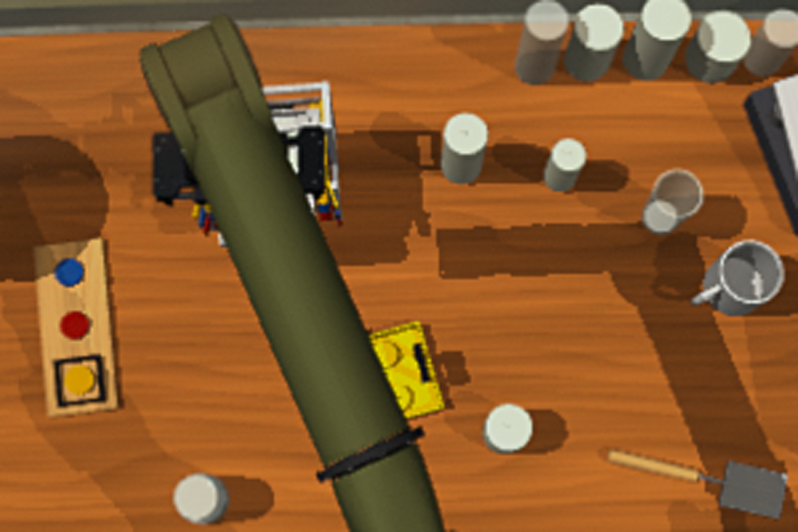

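```bash
python3 -c "
from h import *
print(env.get_obs()['force']); print(env.sign_off())"
```

```text
[ 0.00266731 -0.31612245 -0.3084801 ]
the job is handed in; nothing more can be done
None
```

I slid the aluminium tray onto the yellow (top) rails, because the framed tag on the order board is yellow. I pushed it back against the sprung stop, let its front down behind the catches, released it and handed the job in at about 27 s. `sign_off` reported no verdict.

**Forces:** the wrist read at most about 8 N along the rails and 6 N vertically, against the 22 N limit.

**Seating:**
- **Height:** the ledges were felt at TCP z 0.190, as the camera fit predicted.
- **Catches:** a commanded pull-back of 1.4 mm moved the tray only 0.3 mm, so the catches held it.

**After release:** the last pictures show both wing fronts behind the catches. The front and tail corners lie within about 2 px of the seated prediction, not raised. The bystanders in view and the yellow look-alike tray appear unmoved.

**Less certain:**
- **Rail offset (D):** my camera estimate of about 20 mm is rough. One rear-frame corner disagreed by 7 px and got little weight, so I went by felt contact instead.
- **Sideways position:** I judged it from the pictures to about 1 mm.

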